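# Fit a new inlet heat insulator over the two studs of a cylinder head

### The arm

A 7-joint arm with a two-finger parallel gripper is mounted at the origin on the work surface. World frame = base frame: x ahead of the robot, y to its left, z up, the work surface at z = 0. Lengths are in m, angles in rad, forces in N, time in s.
With the tool pointing down it reaches from about 0.4 to 0.85 m from the base axis. Payload 10.4 kg.
Tool frame: the origin (TCP) lies where the fingers leave the gripper's body, on its centre line; the fingertips stand 73 mm ahead of it and the grasp point (between the pads) lies 54 mm ahead of it; z points along the fingers, y is the line along which they close (so a half turn about z gives the same grasp; the last joint's range is limited). The gripper opens to 85 mm and grips with 20 to 120 N. Pads are 22 mm wide; open, the fingers measure 114 mm over their backs; the gripper's body (76 mm by 85 mm) begins 54 mm behind the grasp point. The pads swing forward as they close: fully open they stand 13 mm farther back than shut.
Start: joints at [1.22, 0.332, -0.065, 1.46, 0.022, 1.35, -0.088], TCP at [0.201, -0.592, 0.304] pointing down, gripper open.
Joint ranges: [-2.6, 2.6], [-0.5, 2.12], [-1.47, 1.34], [0.16, 2.42], [-1.27, 4.41], [0.06, 2.06], [-2.6, 2.6]. Speed limits (rad/s): [2.22, 2.22, 2.79, 2.79, 3.14, 3.14, 3.14].

### API

Orientations are given as a unit quaternion [x, y, z, w].
In Python, from workcell import manip, camera gives the robot as it stands. The module is installed in compiled form; this text tells all that it offers.
- The arm moves only by the shell command python3 -m creep 'ROWS' [OPENING] [FORCE]. ROWS is JSON, a list of rows, each a list of 2 entries, a list of its own where there are three numbers: the shift along the tool's x, y, z in mm, then the turn about the tool's z in rad. In form: [[[tx, ty, tz], twist], ...]. A call has 1 to 5 rows; each row is the pose to reach, as a shift and turn from the pose commanded when the call began, along the tool's axes at that moment; what a row does not reach only later rows make up. A row lasts 1/12 s, in which the tool goes at most 41.7 mm and 7.16 degrees, less where a joint would pass 70% of its speed; a pose out of reach is approached as far as the arm can. A call with a gripper value outside its range is refused whole. OPENING is the opening, from 0 (shut) to 1 (fully open), set as the call begins (- or left out, the last holds). The fingers move at their own pace and stop on an object; FORCE is the grip in N (left out, the last holds). Time passes only in rows, so rows that repeat a pose let the fingers close. It gives the time, the measured TCP pose, the force, the opening and the grip force at its end, in the units of the state.
- manip.get_obs(): the state, without advancing time (a new reading comes with each control period).
- camera(name): name is "scene" or "side" or "wrist"; returns a dict with "pixels" (420x560x3 uint8, red, green, blue), "z_map" (420x560 float32, m along the optical axis (not along the pixel's ray), 0 where there is no reading), "fx", "fy", "cx", "cy" (pixels), "extrinsics" (4x4, takes a point from world to camera coordinates). Camera axes: x right, y down, z forward; pixel columns grow to the right and rows downward; lengths in m; the calibration is good to about 2 mm. A picture is of the moment at which its call begins.
- manip.hand_in(): hands the job in; it is judged then, once.
The state is a dict: "clock": time; "joint_pos": joint angles; "joint_velocities": joint speeds; "tau": joint torques, N m; "position": TCP position; "ee_rot": TCP orientation; "ft_force": force on the tool from outside, world axes, zero at the start; "torque": the same for the moment, N m; "grip_width": opening from 0.0 (shut) to 1.0 (fully open); "grasp_force": force on a finger pad.
Only numpy, scipy, OpenCV 4.12 (cv2) and the standard library are available. Lean on these libraries where they do the work, as an engineer would, in place of code of your own. Each camera call takes 0.05 s, during which the arm holds its last target. There are 200 camera calls.

### The job

Take the red dust cover off the two inlet studs of the cylinder head in the vice and put it in the grey parts tray. Then fetch the black heat insulator, which stands on edge in the wooden rack, turn it flat and lower it, without letting it drop, over both studs until it sits fully home, flush on the inlet flange. Leave the other plates and everything else on the bench where they are, and leave nothing held.

Things in the scene. Friction and masses are not known exactly. Their poses are not given: they have to be found in the camera images.
- head: Aluminium cylinder head clamped inlet-up in a blue drill-press vice, all fixed. Origin on the bench under the port; x along the studs and the vice. It reaches from x = -110 to +255 mm and y = -72 to +72 mm. All but the flange and studs is lower than 128 mm above the bench.
- port (a point): Middle of the flat top face (140 mm above the bench) of the cylinder head's inlet flange; z up, x along the line of the studs. Two fixed steel studs, 8 mm thick, stand at x = -38 and +38 mm and rise 36 mm above the face; their top 5 mm taper to 3.6 mm. The flange is 102 mm long, 40 mm wide (28 mm at the studs) and stands 20 mm clear of the fins below.
- cover_rib (a point): Red plastic dust cover, starts fully down over both studs: plate 8 mm thick, 104 mm long (x), 50 mm wide at the middle, end lugs with 11 mm holes 76 mm apart. A finger rib stands on its middle: 46 mm long (x), 11 mm thick (y), 8 to 33 mm above the underside. The point is in the rib, 20 mm above the underside; z up. 60 g, loose, lifts straight off.
- tray_in (a point): Grey steel parts tray, open on top, fixed: 200 mm (along its x) by 150 mm outside, 28 mm high, walls and floor 4 mm. The point is the centre of the inner floor, 4 mm above the bench.
- rack: Wooden rack, fixed: a block 130 mm (x) by 190 mm (y), 30 mm high, with three grooves along x at y = -55, 0 and +55 mm, each 13 mm wide and 20 mm deep. The origin is the centre of its underside. Three plates stand on edge in the grooves in any order. The bench between the rack and the vice, about x = 540, y = -140 mm from the robot's base, is clear for 70 mm each way.
- insulator_center (a point): Centre of the black heat insulator, a plate 104 mm long (x), 10 mm thick (y), 50 mm wide (z) over its middle 48 mm, with a 32 mm bore and 32 mm wide end lugs with 11 mm through holes at x = -38 and +38 mm. Starts standing on a long edge in a rack groove, z up, centre 35 mm above the bench. 90 g; faces alike. On the bench it also stands on edge until pushed over.
- blank_plate: Bystander: aluminium blanking plate 100 x 50 x 8 mm without holes, standing in a rack groove like the insulator. Origin at its centre.
- flange_plate: Bystander: copper-coloured flange plate 78 x 56 x 8 mm with a bore and four small holes, standing in a rack groove like the insulator. Origin at its centre.
- carburettor: Bystander: aluminium carburettor standing on its round float bowl, about 85 x 50 mm, 90 mm high. Origin at the centre of its underside.
- piston: Bystander: steel piston standing on the bench, 70 mm across, 50 mm high. Origin at the centre of its underside.
- wrench: Bystander: steel spanner 160 mm long lying on the bench. Origin at its underside, mid-length.
- screwdriver: Bystander: red-handled screwdriver 200 mm long lying on the bench. Origin at its underside, mid-length.
- grease_tin: Bystander: blue grease tin, 72 mm across, 100 mm high, standing. Origin at the centre of its underside.
Things that resemble listed ones, but are neither listed nor needed, are in the scene too. What is shaped like the part that bears insulator_center but green is not meant.

How it is judged:
By the outcome, as a careful person would: the job done as asked, in the order asked, and still so for the second after the job is handed in, with the robot touching nothing.
It also fails if it takes over 67 s, if anything falls off the work surface, if the arm or the gripper's body presses on something with over 40 N, if the wrist force passes 120 N, or if a joint passes its speed limit or range.

## Working session

There is one attempt and no reset: what is moved stays moved. The work goes in short steps, Python scripts to look and compute and a shell command to move; the robot and the scene stay as the last step left them, time stands still between calls to the robot, and variables do not carry over. Pictures are saved under pics/ and viewed, at most 12 in all, crops included, and the job is handed in when it is done.

```bash
mkdir -p pics; cat > h.py <<'E'
import numpy as np, cv2
from workcell import manip, camera
from scipy.spatial.transform import Rotation as R
def cloud(c):
    z=c["z_map"]; v,u=np.mgrid[:z.shape[0],:z.shape[1]]
    p=np.stack([(u-c["cx"])/c["fx"]*z,(v-c["cy"])/c["fy"]*z,z],-1)
    E=np.array(c["extrinsics"]); w=(p-E[:3,3])@E[:3,:3]
    w[z<=0]=np.nan
    return w
def save(c,n): cv2.imwrite(n,cv2.cvtColor(c["pixels"],cv2.COLOR_RGB2BGR))
def ray(c,u,v,h):
    E=np.array(c["extrinsics"]); d=np.array([(u-c["cx"])/c["fx"],(v-c["cy"])/c["fy"],1])@E[:3,:3]; o=-E[:3,3]@E[:3,:3]
    return o+d*(h-o[2])/d[2]
E
python3 - <<'E'
from h import *
a=camera("scene");b=camera("side")
import pickle;pickle.dump((a,b),open("c0.pkl","wb"))
save(a,"pics/a.png");save(b,"pics/b.png")
o=manip.get_obs();print({k:np.round(v,3) for k,v in o.items()})
for c in(a,b):E=np.array(c["extrinsics"]);print(-E[:3,3]@E[:3,:3],E[2,:3])
E
```

```text
{'clock': np.float64(0.1), 'joint_pos': array([ 1.22 ,  0.333, -0.065,  1.461,  0.022,  1.35 , -0.088]), 'joint_velocities': array([ 0.   , -0.002,  0.001, -0.003, -0.001, -0.   , -0.001]), 'tau': array([ 1.0000e-03, -6.2675e+01,  4.9000e-02, -3.9242e+01,  1.6000e-02,
        7.0000e-03,  0.0000e+00]), 'position': array([ 0.201, -0.592,  0.303]), 'ee_rot': array([ 0.987,  0.163, -0.   , -0.001]), 'ft_force': array([ 0.223, -0.285, -0.052]), 'torque': array([-0.004, -0.017, -0.036]), 'grasp_force': np.float64(0.0), 'grip_width': np.float64(0.999)}
[1.42985371 0.07032925 0.78649852] [-0.78126772 -0.09513348 -0.61690385]
[ 0.37029659 -0.74924472  0.76723898] [ 0.19220938  0.72031611 -0.6664835 ]
```

View pics/a.png

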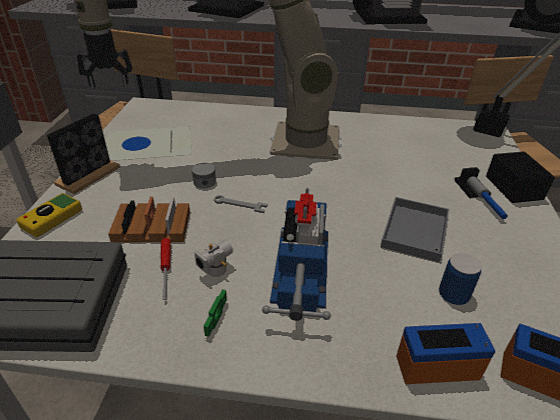

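View pics/b.png

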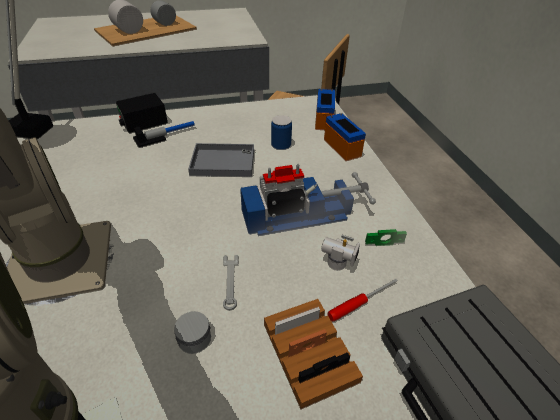

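The scene picture shows the red cover on the head at (306,208), the tray at (416,228) and the rack at (150,222). The black plate there is at about (128,218), and (325,367) in the side view. The candidates for the insulator are that plate in the rack and the green look-alike at side (385,237). The black one fits, and I'll confirm it in a crop.

```bash
python3 - <<'E'
from h import *
import pickle;a,b=pickle.load(open("c0.pkl","rb"))
def rect(name,p):
    r=cv2.minAreaRect(p[:,:2].astype(np.float32)*1000);print(name,len(p),"c",np.round(r[0],1),"size",np.round(r[1],1),"ang",round(r[2],1),"z",np.round(np.percentile(p[:,2],[2,50,98])*1000,1))
for n,c in(("scene",a),("side",b)):
    w=cloud(c);hsv=cv2.cvtColor(c["pixels"],cv2.COLOR_RGB2HSV);H,S,V=[hsv[...,i].astype(int) for i in range(3)]
    x,y,z=[w[...,i] for i in range(3)]
    red=((H<6)|(H>172))&(S>150)&(V>90)&(z>.12)&(x<1)
    rect(n+" cover",w[red]); rect(n+" rib",w[red&(z>.158)])
    wood=(H>5)&(H<20)&(S>90)&(z>.015)&(z<.036)&(x>.3)&(x<.8)&(y<-.2)&(y>-.6)
    rect(n+" rack",w[wood])
    blk=(V<60)&(z>.034)&(z<.068)&(x>.35)&(x<.8)&(y<-.2)&(y>-.55)
    m=np.zeros_like(V,np.uint8);m[blk]=255
    k,l,st,_=cv2.connectedComponentsWithStats(m)
    for i in range(1,k):
        if st[i,4]>30: rect(f"{n} blk {st[i,:4]}",w[l==i])
    tr=(z>.02)&(z<.034)&(x>.3)&(x<.9)&(y>.12)&(y<.45)
    rect(n+" tray",w[tr])
im=cv2.resize(b["pixels"][285:415,240:400],None,fx=4,fy=4,interpolation=cv2.INTER_CUBIC)
cv2.imwrite("pics/crop.png",im[...,::-1])
E
```

```text
scene cover 372 c [586.   35.6] size [102.8  48.7] ang 2.2 z [145.9 148.9 174.7]
scene rib 59 c [586.7  35.3] size [45.6 10.8] ang 0.6 z [165.4 173.2 176.3]
scene rack 1828 c [ 616.9 -366.1] size [300.7 189. ] ang 8.9 z [16.5 30.  33.4]
scene blk [121 201  14  30] 164 c [ 550.3 -432.6] size [107.6  11.2] ang 8.3 z [34.7 50.6 62.6]
scene blk [147 200   7  22] 50 c [ 533.4 -379.2] size [76.4  7.1] ang 9.7 z [36.  51.4 60.8]
scene blk [168 201   7  23] 46 c [ 528.  -321.8] size [90.3  2. ] ang 9.3 z [35.6 43.2 53.4]
scene blk [110 249  16  39] 224 c [ 747.2 -377.2] size [104.9   5.7] ang 6.8 z [34.6 51.3 66.8]
scene tray 835 c [619.2 338.1] size [564.5 200.3] ang 2.6 z [20.5 27.2 33.3]
side cover 304 c [587.   32.6] size [ 45.  103.9] ang 87.4 z [144.9 148.  173.9]
side rib 55 c [587.3  35.3] size [45.  14.6] ang 6.0 z [162.4 172.  174.7]
side rack 4361 c [ 540.9 -378.5] size [131.2 192.7] ang 8.7 z [17.8 29.9 32.7]
side blk [382 324  56  90] 1002 c [ 692.3 -466.9] size [ 38.7 169.3] ang 5.5 z [34.5 42.6 67.2]
side blk [299 353  51  28] 444 c [ 551.  -432.9] size [104.4  11.3] ang 8.5 z [35.9 51.6 61.6]
side tray 570 c [624.5 317. ] size [183.7 556.6] ang 85.7 z [20.3 25.7 33. ]
```

View pics/crop.png

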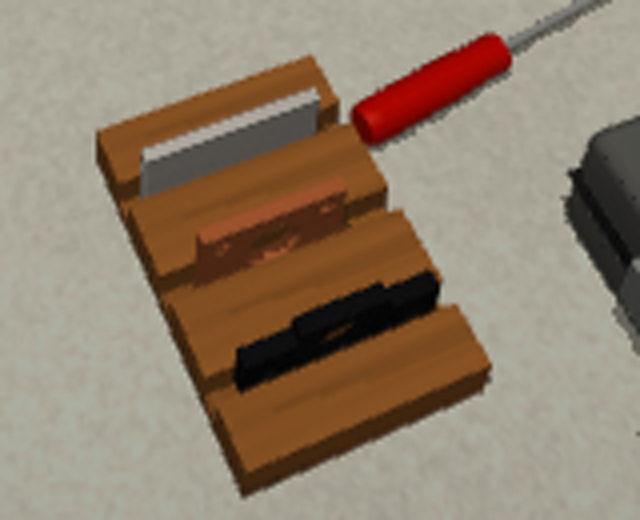

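The crop shows the black plate with bore and end lugs in the groove nearest the case, at crop (340,325). It is the insulator, with the copper plate at (270,230) and the aluminium one at (230,140) beside it. Next I'll get the head axis and the tray position.

```bash
cat >> h.py <<'E'
def to(x,y,z,deg):
    "mm/deg target of TCP -> tool-axis shift (mm) and twist; deg = world heading of tool x"
    o=manip.get_obs(); M=R.from_quat(o["ee_rot"]).as_matrix(); p=np.array(o["position"])*1000
    th=np.degrees(np.arctan2(M[1,0],M[0,0])); d=(th-deg+90)%180-90
    print("t",round(float(o["clock"]),2),"p",np.round(p,1),"th",round(th,2),"F",np.round(o["ft_force"],1),"w",round(float(o["grip_width"]),3),"gf",round(float(o["grasp_force"]),1),"| shift",np.round(M.T@(np.array([x,y,z])-p),1),"twist",round(np.radians(d),3),"j7",round(float(o["joint_pos"][6]),2))
E
python3 - <<'E'
from h import *
import pickle;a,b=pickle.load(open("c0.pkl","rb"))
for n,c in(("scene",a),("side",b)):
    w=cloud(c);hsv=cv2.cvtColor(c["pixels"],cv2.COLOR_RGB2HSV);H,S,V=[hsv[...,i].astype(int) for i in range(3)]
    x,y,z=[w[...,i] for i in range(3)]
    m=((z>.018)&(z<.034)&(x>.3)&(x<.9)&(y>.12)&(y<.5)).astype(np.uint8)
    k,l,st,_=cv2.connectedComponentsWithStats(m)
    i=1+np.argmax(st[1:,4]);p=w[l==i];r=cv2.minAreaRect(p[:,:2].astype(np.float32)*1000);print(n,"tray",st[i],np.round(r,1) if 0 else r)
    vb=(H>95)&(H<125)&(S>120)&(z>.02)&(z<.14)&(abs(y-.04)<.1)&(x>.4)&(x<.9)
    print(n,"vice",cv2.minAreaRect(w[vb][:,:2].astype(np.float32)*1000))
to(587,35,300,2)
E
```

```text
scene tray [381 197  68  61 644] ((456.3206481933594, 329.3522033691406), (150.12022399902344, 209.15228271484375), 75.97151184082031)
scene vice ((659.0907592773438, 36.931114196777344), (360.8619689941406, 103.68804931640625), 1.526692271232605)
side tray [188 143  66  30 454] ((457.68017578125, 330.60400390625), (158.04238891601562, 200.21722412109375), 75.89228057861328)
side vice ((628.4581298828125, 32.557979583740234), (301.0857238769531, 106.67841339111328), 0.6276096701622009)
t 0.1 p [ 201.1 -591.5  303.2] th 18.78 F [ 0.2 -0.3 -0.1] w 0.999 gf 0.0 | shift [ 567.  -468.9    3.7] twist 0.293 j7 -0.09
```

```bash
python3 -m creep '[[[31,-26,0],0],[[62,-52,0],0],[[94,-78,0],0],[[125,-104,0],0],[[157,-130,0],0]]' 0.5 >/dev/null; python3 -m creep '[[[31,-26,0],0],[[62,-52,0],0],[[94,-78,0],0],[[125,-104,0],0],[[157,-130,0],0]]' >/dev/null;  python3 -m creep '[[[31,-26,0],0],[[62,-52,0],0],[[94,-78,0],0],[[125,-104,0],0],[[157,-130,0],0]]' >/dev/null
python3 -m creep '[[[32,-26,0],0.1],[[64,-53,0],0.2],[[96,-79,0],0.28],[[96,-79,0],0.3],[[96,-79,0],0.3]]'
python3 - <<'E'
from h import *
to(587,35,300,1.5)
c=camera("wrist");save(c,"pics/w1.png")
E=np.array(c["extrinsics"]);print(-E[:3,3]@E[:3,:3],E[2,:3])
w=cloud(c);hsv=cv2.cvtColor(c["pixels"],cv2.COLOR_RGB2HSV);H,S,V=[hsv[...,i].astype(int) for i in range(3)]
z=w[...,2];red=((H<6)|(H>172))&(S>150)&(V>60)
for lo,hi in((.14,.155),(.165,.185)):
    p=w[red&(z>lo)&(z<hi)];print(len(p),cv2.minAreaRect(p[:,:2].astype(np.float32)*1000) if len(p) else 0,np.median(p[:,2]))
E
```

```text
clock: 1.77
position: [0.5873, 0.038, 0.303]
ee_rot: [1.0, 0.016, -0.001, -0.001]
ft_force: [-0.4, -0.0, 0.1]
grip_width: 0.503
grasp_force: 0.0
t 1.77 p [587.3  38.  303. ] th 1.82 F [-0.4 -0.   0.1] w 0.503 gf 0.0 | shift [-0.4  3.   3. ] twist 0.006 j7 -1.81
[0.66776862 0.03958946 0.37327845] [-0.31573802 -0.00912397 -0.94880254]
7082 ((586.28271484375, 36.3026237487793), (104.42357635498047, 49.36953353881836), 1.1659126281738281) 0.1482892012432881
1367 ((593.3665161132812, 36.691471099853516), (59.31012725830078, 10.702371597290039), 1.6346474885940552) 0.17311253831222018
```

View pics/w1.png

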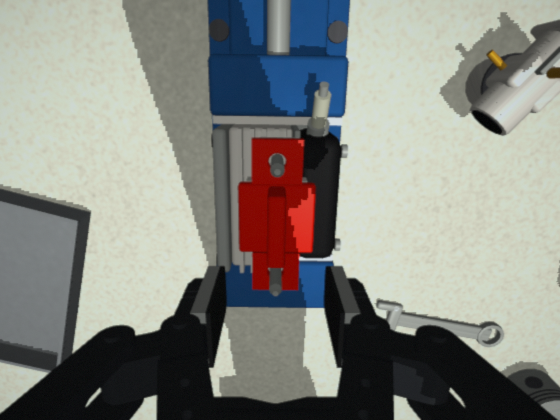

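The wrist view shows the cover at (277,215) with its rib at (277,225), running along the image's vertical and centred between the fingers. I'll go down on the rib.

```bash
python3 -m creep '[[[-1,1.7,35],0.006],[[-1,1.7,60],0.006],[[-1,1.7,74],0.006],[[-1,1.7,78],0.006],[[-1,1.7,78],0.006]]' 0.4; python3 -m creep '[[[0,0,0],0],[[0,0,0],0],[[0,0,0],0],[[0,0,0],0],[[0,0,0],0]]' 0 50
python3 -m creep '[[[0,0,-10],0],[[0,0,-25],0],[[0,0,-45],0],[[0,0,-65],0],[[0,0,-75],0]]'
python3 - <<'E'
from h import *
to(457,330,250,-14)
E
```

```text
clock: 2.23
position: [0.5855, 0.0314, 0.2252]
ee_rot: [1.0, 0.01, -0.001, 0.0]
ft_force: [0.1, -0.6, 0.9]
grip_width: 0.401
grasp_force: 0.0
clock: 2.65
position: [0.5866, 0.0352, 0.2279]
ee_rot: [1.0, 0.012, 0.001, -0.001]
ft_force: [-0.9, 6.2, 2.7]
grip_width: 0.115
grasp_force: 53.3
clock: 3.07
position: [0.5869, 0.0333, 0.3047]
ee_rot: [1.0, 0.011, 0.002, 0.0]
ft_force: [0.3, -0.4, -0.4]
grip_width: 0.116
grasp_force: 52.9
t 3.07 p [586.9  33.3 304.7] th 1.26 F [ 0.3 -0.4 -0.4] w 0.116 gf 52.9 | shift [-123.6 -299.5   54.1] twist 0.266 j7 -1.81
```

```bash
python3 -m creep '[[[-15,-36,0],0],[[-30,-72,0],0],[[-46,-111,0],0],[[-61,-149,0],0],[[-77,-186,0],0]]' >/dev/null; python3 -m creep '[[[-15,-38,10],0.08],[[-30,-76,30],0.16],[[-46,-111,60],0.26],[[-46,-113,90],0.266],[[-46,-113,110],0.266]]'
python3 - <<'E'
from h import *
to(457,330,94,-14)
c=camera("scene");save(c,"pics/s2.png");w=cloud(c);hsv=cv2.cvtColor(c["pixels"],cv2.COLOR_RGB2HSV);H,S,V=[hsv[...,i].astype(int) for i in range(3)]
red=((H<6)|(H>172))&(S>150)&(V>90)&(w[...,1]>.2)
p=w[red];print(len(p),p.mean(0),p.min(0),p.max(0))
E
```

```text
clock: 3.9
position: [0.4587, 0.3285, 0.2041]
ee_rot: [0.993, -0.12, 0.002, -0.002]
ft_force: [0.9, -0.4, -1.3]
grip_width: 0.114
grasp_force: 52.9
t 3.9 p [458.7 328.5 204.1] th -13.83 F [ 0.9 -0.4 -1.3] w 0.114 gf 52.9 | shift [ -2.2  -0.5 110.1] twist 0.003 j7 -2.6
21 [0.51979671 0.31470894 0.1288145 ] [0.45484455 0.25392509 0.07619338] [0.90680521 0.32967172 0.15198088]
```

```bash
python3 -m creep '[[[-2,0,35],-0.1],[[-2,0,70],-0.1],[[-2,0,95],-0.1],[[-2,0,107],-0.1],[[-2,0,111],-0.1]]'; python3 -m creep '[[[0,0,1],0],[[0,0,2],0],[[0,0,3],0]]'
```

```text
clock: 4.37
position: [0.4555, 0.3262, 0.0914]
ee_rot: [0.998, -0.07, -0.002, 0.001]
ft_force: [-18.4, -12.9, 41.5]
grip_width: 0.114
grasp_force: 58.9
clock: 4.62
position: [0.4566, 0.3269, 0.0914]
ee_rot: [0.998, -0.07, -0.0, -0.0]
ft_force: [-13.8, -10.6, 34.4]
grip_width: 0.117
grasp_force: 57.8
```

```bash
python3 -m creep '[[[0,0,-2],0],[[0,0,-3],0]]'; python3 -m creep '[[[0,0,0],0],[[0,0,0],0],[[0,0,-10],0],[[0,0,-30],0],[[0,0,-60],0]]' 0.4; python3 -m creep '[[[0,0,-40],0],[[0,0,-80],0],[[0,0,-120],0],[[0,0,-150],0],[[0,0,-150],0]]'
python3 - <<'E'
from h import *
to(550.7,-432.8,300,8.5)
c=camera("wrist");save(c,"pics/w2.png")
E
```

```text
clock: 4.78
position: [0.4573, 0.3271, 0.0933]
ee_rot: [0.998, -0.071, 0.0, -0.001]
ft_force: [0.2, -0.2, -0.6]
grip_width: 0.113
grasp_force: 53.0
clock: 5.2
position: [0.4551, 0.326, 0.1503]
ee_rot: [0.998, -0.07, -0.002, 0.001]
ft_force: [0.9, -0.2, -0.1]
grip_width: 0.399
grasp_force: 0.0
clock: 5.62
position: [0.4576, 0.3283, 0.3091]
ee_rot: [0.998, -0.07, 0.004, -0.003]
ft_force: [0.3, 0.9, 0.3]
grip_width: 0.398
grasp_force: 0.0
t 5.62 p [457.6 328.3 309.1] th -8.05 F [0.3 0.9 0.3] w 0.398 gf 0.0 | shift [198.6 740.7   5. ] twist -0.289 j7 -2.47
```

View pics/w2.png

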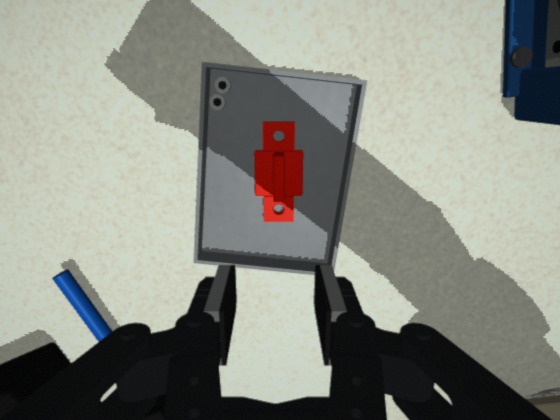

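The wrist view shows the cover lying flat inside the tray at (280,172). Next, to the rack.

```bash
python3 -m creep '[[[10.5,39.5,0],0],[[21,79,0],0],[[32,118,0],0],[[42,158,0],0],[[53,198,0],0]]' >/dev/null; python3 -m creep '[[[10.5,39.5,0],0],[[21,79,0],0],[[32,118,0],0],[[42,158,0],0],[[53,198,0],0]]' >/dev/null; python3 -m creep '[[[10.5,39.5,0],0],[[21,79,0],0],[[32,118,0],0],[[42,158,0],0],[[53,198,0],0]]' >/dev/null; python3 -m creep '[[[10,39,10],-0.1],[[20,78,20],-0.2],[[30,116,30],-0.28],[[40,147,40],-0.289],[[40,147,50],-0.289]]' 
python3 - <<'E'
from h import *
to(550.7,-432.8,250,8.5)
c=camera("wrist");save(c,"pics/w3.png")
w=cloud(c);V=c["pixels"].max(-1);z=w[...,2]
m=((V<60)&(z>.033)&(z<.07)&(abs(w[...,0]-.55)<.08)&(abs(w[...,1]+.433)<.035)).astype(np.uint8)
k,l,st,_=cv2.connectedComponentsWithStats(m);i=1+np.argmax(st[1:,4]);p=w[l==i]
print(st[i],cv2.minAreaRect(p[:,:2].astype(np.float32)*1000),np.percentile(p[:,2],[5,95]))
t=p[p[:,2]>.056];print(cv2.minAreaRect(t[:,:2].astype(np.float32)*1000))
E
```

```text
clock: 7.33
position: [0.5465, -0.4416, 0.2479]
ee_rot: [0.997, 0.071, -0.003, 0.001]
ft_force: [-1.1, -1.6, 0.8]
grip_width: 0.401
grasp_force: 0.0
t 7.33 p [ 546.5 -441.6  247.9] th 8.15 F [-1.1 -1.6  0.8] w 0.401 gf 0.0 | shift [ 5.4 -8.1 -2.2] twist -0.006 j7 -0.77
[ 254  120   16  134 1750] ((550.3782958984375, -432.5785217285156), (103.42550659179688, 9.81287670135498), 9.18371868133545) [0.05012525 0.06113724]
((549.9832763671875, -432.7004699707031), (48.616268157958984, 9.418123245239258), 8.857782363891602)
```

View pics/w3.png

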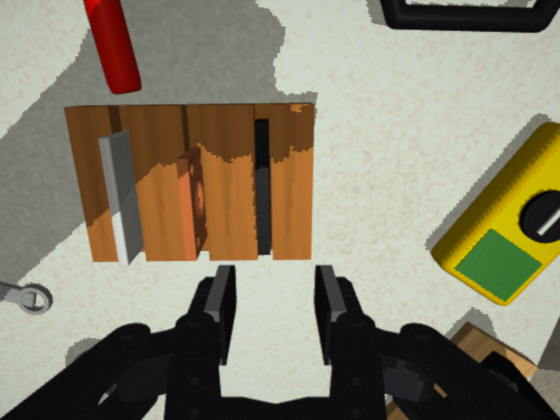

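The wrist view shows the black plate at (262,187), the copper one at (192,205) and the aluminium one at (118,198). I'll settle, then descend.

```bash
python3 -m creep '[[[4,-9,20],-0.01],[[4,-9,40],-0.01],[[4,-9,60],-0.01],[[4,-9,60],-0.01],[[4,-9,60],-0.01]]'; python3 - <<'E'
from h import *
to(550.2,-432.6,107,9)
camera("wrist");to(550.2,-432.6,107,9)
camera("wrist");to(550.2,-432.6,107,9)
camera("wrist");to(550.2,-432.6,107,9)
E
```

```text
clock: 7.8
position: [0.5518, -0.4239, 0.1901]
ee_rot: [0.997, 0.08, -0.001, -0.001]
ft_force: [-0.4, -0.6, 0.5]
grip_width: 0.4
grasp_force: 0.0
t 7.8 p [ 551.8 -423.9  190.1] th 9.12 F [-0.4 -0.6  0.5] w 0.4 gf 0.0 | shift [-2.7  8.6 83.1] twist 0.002 j7 -0.77
t 7.85 p [ 552.3 -424.6  191.7] th 9.1 F [-0.1 -1.4  0.1] w 0.405 gf 0.0 | shift [-3.3  7.6 84.7] twist 0.002 j7 -0.77
t 7.9 p [ 552.5 -425.1  192.5] th 9.09 F [-0.4 -0.1 -0.1] w 0.404 gf 0.0 | shift [-3.5  7.  85.5] twist 0.002 j7 -0.77
t 7.95 p [ 552.6 -425.4  192.7] th 9.08 F [ 0.9 -0.3  0.2] w 0.403 gf 0.0 | shift [-3.6  6.7 85.8] twist 0.001 j7 -0.77
```

```bash
python3 -m creep '[[[-3.5,6.8,20],0],[[-3.5,6.8,45],0],[[-3.5,6.8,45],0],[[-3.5,6.8,45],0],[[-3.5,6.8,45],0]]'; python3 - <<'E'
from h import *
for i in range(3): camera("wrist")
to(550.2,-432.6,107,9)
E
```

```text
clock: 8.37
position: [0.5504, -0.4326, 0.1479]
ee_rot: [0.997, 0.079, 0.0, 0.0]
ft_force: [-0.6, -0.6, 0.2]
grip_width: 0.405
grasp_force: 0.0
t 8.52 p [ 550.3 -432.8  147.8] th 9.09 F [ 0.2  0.  -0.1] w 0.398 gf 0.0 | shift [-0.2 -0.2 40.8] twist 0.002 j7 -0.76
```

```bash
python3 -m creep '[[[0,0,20],0],[[0,0,35],0],[[0,0,41],0],[[0,0,41],0],[[0,0,41],0]]'; python3 -m creep '[[[0,0,0],0],[[0,0,0],0],[[0,0,0],0],[[0,0,0],0],[[0,0,0],0]]' 0 40; python3 - <<'E'
from h import *
to(550.2,-432.6,107,9)
E
python3 -m creep '[[[0,0,-15],0],[[0,0,-40],0],[[0,0,-75],0],[[0,0,-100],0],[[0,0,-100],0]]'
python3 - <<'E'
from h import *
camera("wrist")
to(540,-140,200,5)
E
```

```text
clock: 8.93
position: [0.5495, -0.4325, 0.1049]
ee_rot: [0.997, 0.079, -0.001, -0.0]
ft_force: [-0.6, 0.2, 0.4]
grip_width: 0.399
grasp_force: 0.0
clock: 9.35
position: [0.5498, -0.4328, 0.1057]
ee_rot: [0.997, 0.079, 0.0, 0.0]
ft_force: [-0.7, 0.6, 6.1]
grip_width: 0.109
grasp_force: 42.3
t 9.35 p [ 549.8 -432.8  105.7] th 9.07 F [-0.7  0.6  6.1] w 0.109 gf 42.3 | shift [ 0.4 -0.1 -1.3] twist 0.001 j7 -0.75
clock: 9.77
position: [0.5513, -0.434, 0.2125]
ee_rot: [0.997, 0.079, 0.003, 0.003]
ft_force: [0.6, 0.2, -0.6]
grip_width: 0.113
grasp_force: 41.5
t 9.82 p [ 550.7 -433.4  209.4] th 9.07 F [-0.4  0.5 -1.8] w 0.109 gf 41.5 | shift [  35.7 -291.4    8.4] twist 0.071 j7 -0.76
```

```bash
python3 -m creep '[[[4,-36,0],0],[[8,-72,0],0],[[13,-108,0],0],[[18,-145,0],0],[[22,-180,0],0]]' >/dev/null; python3 -m creep '[[[3,-30,0],0],[[7,-60,0],0.07],[[11,-80,20],0.13],[[11,-87,40],0.134],[[11,-87,60],0.134]]' >/dev/null; python3 -m creep '[[[0,0,20],0],[[0,0,35],0],[[0,0,35],0],[[0,0,35],0],[[0,0,35],0]]'; python3 - <<'E'
from h import *
for i in range(2): camera("wrist")
to(540,-165,96,1.4)
E
```

```text
clock: 11.07
position: [0.5403, -0.1637, 0.1107]
ee_rot: [1.0, 0.012, -0.0, -0.0]
ft_force: [1.1, 0.9, -0.7]
grip_width: 0.111
grasp_force: 41.4
t 11.17 p [ 540.6 -163.8  111.1] th 1.39 F [ 0.5  0.2 -1.6] w 0.107 gf 41.4 | shift [-0.7  1.2 15.1] twist -0.0 j7 -1.31
```

```bash
python3 -m creep '[[[0,0,6],0],[[0,0,11],0],[[0,0,13],0],[[0,0,14.5],0],[[0,0,15],0]]';python3 -m creep '[[[0,0,0.5],0],[[0,0,0.5],0],[[0,0,0.5],0]]'
```

```text
clock: 11.58
position: [0.5397, -0.1636, 0.0956]
ee_rot: [1.0, 0.012, -0.001, -0.0]
ft_force: [-8.7, 1.8, 16.8]
grip_width: 0.104
grasp_force: 44.0
clock: 11.83
position: [0.5397, -0.1636, 0.0956]
ee_rot: [1.0, 0.012, -0.001, -0.0]
ft_force: [-8.5, 2.3, 16.1]
grip_width: 0.11
grasp_force: 44.1
```

```bash
python3 -m creep '[[[0,0,-0.5],0],[[0,0,-0.5],0],[[0,0,-0.5],0],[[0,0,-0.5],0],[[0,0,-0.5],0]]' 0.35; python3 -m creep '[[[0,0,-10],0],[[0,0,-30],0],[[0,0,-55],0],[[0,0,-55],0],[[0,0,-55],0]]'; python3 -m creep '[[[0,15,0],0],[[0,30,0],0],[[0,45,0],0],[[0,45,0],0],[[0,45,0],0]]' 0
python3 - <<'E'
from h import *
c=camera("wrist");save(c,"pics/w4.png")
to(540,-205,114,1.4)
E
```

```text
clock: 12.25
position: [0.54, -0.1636, 0.0948]
ee_rot: [1.0, 0.012, -0.001, -0.0]
ft_force: [0.0, 0.1, 0.5]
grip_width: 0.349
grasp_force: 0.0
clock: 12.67
position: [0.541, -0.1639, 0.152]
ee_rot: [1.0, 0.012, 0.001, 0.0]
ft_force: [0.5, 0.1, -0.1]
grip_width: 0.352
grasp_force: 0.0
clock: 13.08
position: [0.5406, -0.209, 0.1493]
ee_rot: [1.0, 0.011, -0.001, -0.0]
ft_force: [-0.1, 0.9, -0.4]
grip_width: -0.004
grasp_force: 0.0
t 13.13 p [ 540.9 -208.   149.4] th 1.39 F [-0.7  0.4 -0.7] w -0.001 gf 0.0 | shift [-0.7 -3.  35.4] twist -0.0 j7 -1.23
```

View pics/w4.png

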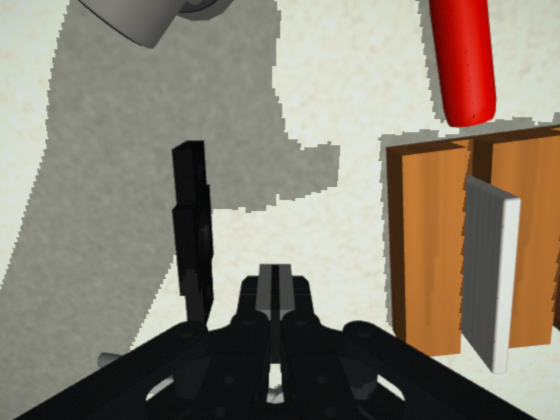

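The plate stands free on edge at (193,235), and the shut fingers are beside it on the rack side. I'll go down and push it over.

```bash
python3 -m creep '[[[0,0,20],0],[[0,0,36],0],[[0,0,36],0],[[0,0,36],0]]' >/dev/null; python3 -m creep '[[[0,-10,0],0],[[0,-18,0],0],[[0,-22,0],0],[[0,-26,0],0],[[0,-30,0],0]]'; python3 -m creep '[[[0,-4,0],0],[[0,-8,0],0],[[0,-12,0],0],[[0,-16,0],0],[[0,-16,0],0]]'; python3 -m creep '[[[0,0,-40],0],[[0,20,-80],0],[[0,20,-110],0],[[0,20,-110],0],[[0,20,-110],0]]' 0.9
cat > f.py <<'E'
from h import *
def black(n=None,zl=(.003,.02),x=(.46,.62),y=(-.21,-.05)):
    c=camera("wrist"); w=cloud(c); V=c["pixels"].max(-1); z=w[...,2]
    if n: save(c,n)
    m=((V<60)&(z>zl[0])&(z<zl[1])&(w[...,0]>x[0])&(w[...,0]<x[1])&(w[...,1]>y[0])&(w[...,1]<y[1])).astype(np.uint8)
    k,l,st,_=cv2.connectedComponentsWithStats(m);i=1+np.argmax(st[1:,4]);p=w[l==i]
    r=cv2.minAreaRect(p[:,:2].astype(np.float32)*1000);print(st[i],r,"z",np.median(p[:,2]))
E
python3 -c "
from f import *
black('pics/w5.png');to(540,-135,150,1.4)"
```

```text
clock: 13.88
position: [0.5407, -0.1779, 0.1145]
ee_rot: [1.0, 0.012, -0.0, -0.0]
ft_force: [0.0, 0.3, 0.3]
grip_width: -0.003
grasp_force: 0.0
clock: 14.3
position: [0.5401, -0.1616, 0.1139]
ee_rot: [1.0, 0.013, -0.001, -0.0]
ft_force: [-0.0, 0.8, 0.2]
grip_width: -0.0
grasp_force: 0.0
clock: 14.72
position: [0.5415, -0.1833, 0.2261]
ee_rot: [1.0, 0.012, 0.002, 0.0]
ft_force: [0.0, 0.0, -0.6]
grip_width: 0.707
grasp_force: 0.0
[ 179  130   64  123 4788] ((539.372314453125, -132.4399871826172), (103.3482437133789, 49.886722564697266), 1.591342568397522) z 0.01024347675711813
t 14.77 p [ 540.7 -182.7  224.2] th 1.38 F [-0.4  0.1 -1.2] w 0.789 gf 0.0 | shift [  0.5 -47.7  74.2] twist -0.0 j7 -1.28
```

View pics/w5.png

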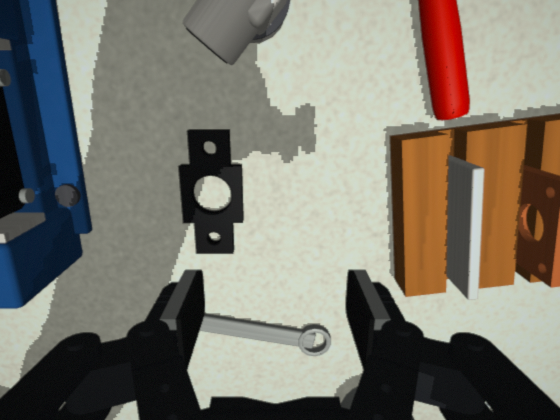

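The insulator now lies flat at (212,193), heading about 1.5°, with the spanner clear at (265,330). I'll move over it.

```bash
python3 -m creep '[[[-1,-25,20],0],[[-1,-50,50],0],[[-1,-50,90],0],[[-1,-50,110],0],[[-1,-50,110],0]]' 0.72;python3 -m creep '[[[0,0,0],0],[[0,0,0],0],[[0,0,0],0]]' >/dev/null
python3 -c "
from f import *
black();to(539.4,-132.4,70,1.5)"
```

```text
clock: 15.18
position: [0.5346, -0.1312, 0.1079]
ee_rot: [1.0, 0.013, -0.006, -0.001]
ft_force: [-1.1, 1.0, 0.1]
grip_width: 0.717
grasp_force: 0.0
[  223   149    98   185 11252] ((539.1058959960938, -132.52999877929688), (104.55393981933594, 49.626102447509766), 1.4545141458511353) z 0.010261160062439559
t 15.48 p [ 539.2 -133.   115.5] th 1.37 F [-0.1 -0.1 -0.1] w 0.716 gf 0.0 | shift [ 0.2 -0.6 45.6] twist -0.002 j7 -1.37
```

```bash
python3 -m creep '[[[0,-0.5,20],0],[[0,-0.5,34],0],[[0,-0.5,40],0],[[0,-0.5,43],0],[[0,-0.5,45],0]]';python3 -m creep '[[[0,0,0],0],[[0,0,0],0],[[0,0,0],0]]'; python3 -m creep '[[[0,0,0],0],[[0,0,0],0],[[0,0,0],0],[[0,0,0],0],[[0,0,0],0]]' 0 60
```

```text
clock: 15.9
position: [0.5386, -0.1323, 0.0695]
ee_rot: [1.0, 0.012, -0.0, -0.0]
ft_force: [-0.7, -0.3, 0.9]
grip_width: 0.718
grasp_force: 0.0
clock: 16.15
position: [0.5387, -0.1322, 0.0697]
ee_rot: [1.0, 0.012, 0.0, -0.0]
ft_force: [0.4, 0.1, -0.8]
grip_width: 0.719
grasp_force: 0.0
clock: 16.57
position: [0.5388, -0.1322, 0.0701]
ee_rot: [1.0, 0.012, 0.0, -0.0]
ft_force: [-2.8, -0.5, 9.3]
grip_width: 0.568
grasp_force: 67.0
```

```bash
python3 -m creep '[[[0,0,-10],0],[[0,0,-35],0],[[0,0,-75],0],[[0,0,-115],0],[[0,0,-155],0]]' >/dev/null;python3 -m creep '[[[-8,-30,-30],0],[[-16,-65,-60],0],[[-24,-105,-80],0],[[-32,-145,-80],0],[[-40,-168,-80],0]]';python3 -m creep '[[[0,0,0],0],[[0,0,0],0],[[0,0,0],0]]' >/dev/null
cat > g.py <<'E'
from h import *
def studs(n=None):
    c=camera("wrist"); w=cloud(c); z=w[...,2]
    if n: save(c,n)
    m=((z>.155)&(z<.18)&(abs(w[...,0]-.586)<.055)&(abs(w[...,1]-.036)<.02)).astype(np.uint8)
    k,l,st,ce=cv2.connectedComponentsWithStats(m)
    for i in range(1,k):
        if st[i,4]>15:
            p=w[l==i]; t=p[p[:,2]>np.percentile(p[:,2],80)]
            print(st[i],ce[i].round(1),"mean",(p.mean(0)*1000).round(1),"top",(t.mean(0)*1000).round(1),"y range",(np.percentile(p[:,1],[2,98])*1000).round(1),"x",(np.percentile(p[:,0],[2,98])*1000).round(1))
    return c
E
python3 -c "
from g import *
studs('pics/w6.png');to(587,36,260,1.5)"
```

```text
clock: 17.4
position: [0.494, 0.0378, 0.3067]
ee_rot: [1.0, 0.013, 0.002, -0.001]
ft_force: [1.4, 0.9, -1.4]
grip_width: 0.568
grasp_force: 62.3
[266 129  14  18 203] [272.5 137.3] mean [549.2  36.  172.1] top [548.3  36.  176.3] y range [32.4 39.5] x [545.  552.2]
t 17.7 p [494.4  33.7 304.3] th 1.31 F [ 0.8 -1.  -1.4] w 0.566 gf 62.3 | shift [92.7 -0.2 44.2] twist -0.003 j7 -1.71
```

View pics/w6.png

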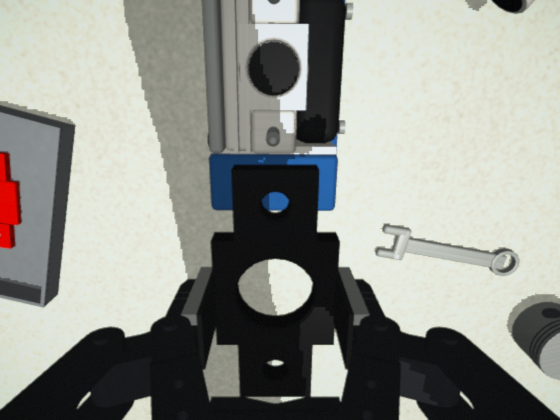

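The insulator is held level, with its holes at (274,202) and (274,366) and the bore at (276,287). The near stud is at (272,137). I'll now measure the holes relative to the TCP.

```bash
cat >> g.py <<'E'
def holes():
    c=camera("wrist"); w=cloud(c); o=manip.get_obs(); p=np.array(o["position"])*1000
    V=c["pixels"].max(-1); z=w[...,2]*1000
    near=(abs(w[...,0]*1000-p[0])<60)&(abs(w[...,1]*1000-p[1])<20)&(V<60)
    zt=np.median(z[near&(abs(z-(p[2]-60))<6)]); print("plate top",zt.round(1),"TCP",p.round(1))
    m=(abs(z-zt)<2.5).astype(np.uint8)
    cs,hi=cv2.findContours(m,cv2.RETR_CCOMP,cv2.CHAIN_APPROX_NONE)
    for k,h in zip(cs,hi[0]):
        if h[3]>=0 and cv2.contourArea(k)>80:
            q=np.array([ray(c,u,v,zt/1000) for u,v in k[:,0]])[:,:2].astype(np.float32)*1000
            (e,s,_)=cv2.fitEllipse(q); print("hole",k[:,0].mean(0).round(),"c",np.round(e,1),"d",np.round(s,1),"rel",np.round(np.array(e)-p[:2],1))
    return c
E
python3 -c "
from g import *
holes();studs()"
```

```text
plate top 244.4 TCP [494.5  33.5 304.1]
hole [275. 369.] c [458.6  31.9] d [ 9.5 10.8] rel [-35.9  -1.6]
hole [275. 295.] c [496.2  32.9] d [30.9 31.6] rel [ 1.7 -0.6]
hole [274. 205.] c [533.6  33.8] d [10.7 11. ] rel [39.1  0.2]
[264 129  14  18 206] [270.7 137.6] mean [549.2  36.1 172. ] top [548.2  36.  176.5] y range [32.6 39.7] x [544.7 552.2]
```

```bash
python3 -m creep '[[[25,-1,0],0],[[60,-1.5,10],0],[[88,-2,25],0],[[90,-2,38],0],[[90,-2,44],0]]' >/dev/null;python3 -m creep '[[[0,0,0],0],[[0,0,0],0],[[0,0,0],0],[[0,0,0],0],[[0,0,0],0]]' >/dev/null
python3 -c "
from g import *
c=holes();to(584.6,37.5,255,1.4)
im=cv2.resize(c['pixels'][180:400,180:370],None,fx=2.6,fy=2.6,interpolation=cv2.INTER_CUBIC);cv2.imwrite('pics/w7.png',im[...,::-1])"
```

```text
plate top 201.2 TCP [584.2  39.  260.9]
hole [275. 369.] c [548.4  37.2] d [ 9.8 10.9] rel [-35.8  -1.8]
hole [275. 295.] c [586.   38.2] d [30.9 31.6] rel [ 1.8 -0.8]
hole [274. 205.] c [623.4  39.2] d [10.7 11. ] rel [39.2  0.1]
t 18.68 p [584.2  39.  260.9] th 1.4 F [ 0.2 -0.7 -1. ] w 0.564 gf 62.3 | shift [0.4 1.5 5.9] twist -0.0 j7 -1.71
```

View pics/w7.png

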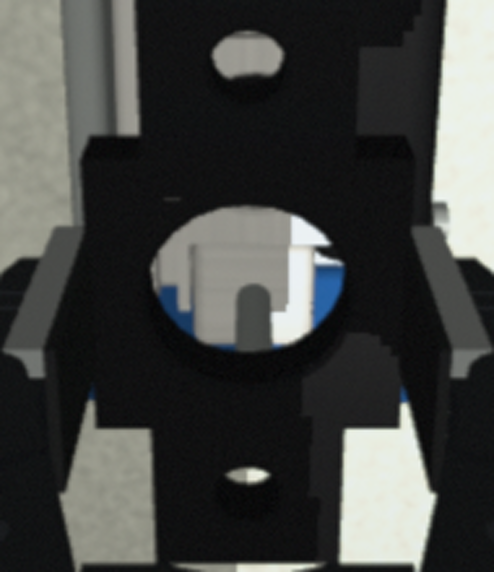

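Through the bore the near stud shows at crop (255,315), a little to the right, which matches the +1.5 mm tool-y correction. I'll correct and lower slowly.

```bash
python3 -m creep '[[[0.3,1.5,2],0],[[0.3,1.5,4],0],[[0.3,1.5,6],0],[[0.3,1.5,8],0],[[0.3,1.5,8],0]]' >/dev/null;python3 -m creep '[[[0,0,0],0],[[0,0,0],0],[[0,0,0],0],[[0,0,0],0]]' >/dev/null
python3 -c "
from g import *
holes();studs();to(584.6,37.5,246,1.4)"
```

```text
plate top 192.2 TCP [584.6  37.5 252. ]
hole [274. 369.] c [548.7  35.8] d [ 9.8 10.8] rel [-35.9  -1.8]
hole [274. 294.] c [586.4  36.7] d [30.9 31.5] rel [ 1.7 -0.8]
hole [275. 205.] c [623.8  37.7] d [10.7 10.9] rel [39.2  0.2]
[268 192  15   6  69] [275.3 194.5] mean [622.8  37.4 175. ] top [623.6  37.4 176.7] y range [34.6 40. ] x [620.9 624.3]
[269 312  11   3  19] [273.8 313.4] mean [552.   36.3 156. ] top [552.3  35.2 156.9] y range [33.7 38.6] x [551.5 552.7]
t 19.53 p [584.6  37.5 252. ] th 1.4 F [-0.7 -0.5 -0.9] w 0.567 gf 62.3 | shift [0. 0. 6.] twist -0.0 j7 -1.71
```

```bash
python3 -m creep '[[[0,0,3],0],[[0,0,6],0],[[0,0,9],0],[[0,0,12],0],[[0,0,14],0]]';python3 -m creep '[[[0,0,3],0],[[0,0,6],0],[[0,0,8],0],[[0,0,8],0],[[0,0,8],0]]'
```

```text
clock: 19.95
position: [0.5844, 0.0375, 0.2373]
ee_rot: [1.0, 0.012, -0.001, -0.0]
ft_force: [0.2, -0.2, -0.3]
grip_width: 0.568
grasp_force: 62.3
clock: 20.37
position: [0.5845, 0.0375, 0.2298]
ee_rot: [1.0, 0.012, -0.001, -0.0]
ft_force: [-0.2, 1.2, -0.7]
grip_width: 0.565
grasp_force: 62.3
```

Both studs are through with no force. I'll continue down to the flange, expecting contact at a TCP height of about 210 mm.

```bash
python3 -m creep '[[[0,0,4],0],[[0,0,8],0],[[0,0,11],0],[[0,0,14],0],[[0,0,16],0]]';python3 -m creep '[[[0,0,1],0],[[0,0,2],0],[[0,0,3],0],[[0,0,4],0],[[0,0,4],0]]'
```

```text
clock: 20.78
position: [0.5844, 0.0375, 0.2133]
ee_rot: [1.0, 0.012, -0.001, -0.0]
ft_force: [-0.1, 0.0, -0.4]
grip_width: 0.567
grasp_force: 62.3
clock: 21.2
position: [0.5846, 0.0375, 0.2101]
ee_rot: [1.0, 0.012, -0.0, -0.0]
ft_force: [-0.3, 0.9, -0.0]
grip_width: 0.562
grasp_force: 62.3
```

```bash
python3 -m creep '[[[0,0,0.5],0],[[0,0,1],0],[[0,0,1],0]]';python3 -m creep '[[[0,0,0.5],0],[[0,0,1],0],[[0,0,1],0]]'
```

```text
clock: 21.45
position: [0.5846, 0.0375, 0.2101]
ee_rot: [1.0, 0.012, -0.0, -0.0]
ft_force: [-3.5, 0.1, 9.2]
grip_width: 0.568
grasp_force: 63.3
clock: 21.7
position: [0.5846, 0.0375, 0.21]
ee_rot: [1.0, 0.012, 0.0, -0.0]
ft_force: [-10.0, -1.1, 16.8]
grip_width: 0.569
grasp_force: 64.2
```

Seated at the expected height. I'll relax, release and rise.

```bash
python3 -m creep '[[[0,0,-1],0],[[0,0,-1.5],0]]' >/dev/null; python3 -m creep '[[[0,0,0],0],[[0,0,0],0],[[0,0,0],0],[[0,0,0],0],[[0,0,0],0]]' 0.75; python3 -m creep '[[[0,0,-10],0],[[0,0,-30],0],[[0,0,-60],0],[[0,0,-90],0],[[0,0,-120],0]]' >/dev/null; python3 -m creep '[[[0,0,0],0],[[0,0,0],0],[[-20,0,0],0],[[-30,0,0],0],[[-30,0,0],0]]'
python3 - <<'E'
from h import *
c=camera("wrist");save(c,"pics/w8.png");w=cloud(c);z=w[...,2];V=c["pixels"].max(-1)
m=((z>.144)&(z<.156)&(V<70)&(abs(w[...,0]-.586)<.06)&(abs(w[...,1]-.037)<.03))
p=w[m];r=cv2.minAreaRect(p[:,:2].astype(np.float32)*1000);print(len(p),r,np.percentile(p[:,2],[5,50,95]))
A=np.c_[p[:,:2]-p[:,:2].mean(0),np.ones(len(p))];print(np.linalg.lstsq(A,p[:,2],rcond=None)[0])
E
```

```text
clock: 22.28
position: [0.5845, 0.0375, 0.2093]
ee_rot: [1.0, 0.012, -0.001, -0.0]
ft_force: [-0.8, -0.5, -0.0]
grip_width: 0.75
grasp_force: 0.0
clock: 23.12
position: [0.5531, 0.0367, 0.3289]
ee_rot: [1.0, 0.012, -0.001, 0.0]
ft_force: [1.0, 0.3, 0.1]
grip_width: 0.749
grasp_force: 0.0
6746 ((585.1919555664062, 36.66071701049805), (103.5807113647461, 49.695064544677734), 1.4923412799835205) [0.14899963 0.15029435 0.15142809]
[0.00034889 0.00033048 0.15022713]
```

View pics/w8.png

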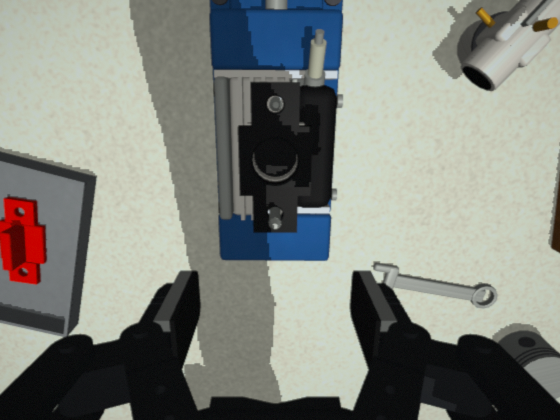

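The insulator lies level over both studs at (275,103) and (275,218), with its top at 150.2 mm, so it is flush. The cover is in the tray at (20,240), and the gripper is empty and clear.

```bash
python3 -c "
from h import *
print(manip.hand_in())"
```

```text
the job is handed in; nothing more can be done
None
```

The job is handed in: the dust cover is in the grey tray, the black insulator sits flush on the inlet flange over both studs, the gripper is empty, and the clock read about 23 s of the 67 s allowed.

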